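# Bring the carousel shaft flat home and hold the set-screw hub on it

### The job

The sample carousel's drive hub is going back on its motor. Feel for the set-screw flat on the upright motor shaft with the fingers and, with one finger lying on the flat, turn the shaft until the flat faces the red home mark on the deck; then slip the dark hub collar over the shaft with its brass set screw on the side of the flat. Finish while still holding the hub there, level, with its top face flush with the end of the shaft and the screw square to the flat, so that a colleague can tighten the screw; leave the carousel, the hex key and the red bottle where they are.

Things in the scene. Friction and masses are not known exactly. Their poses are not given: they have to be found in the camera images.
- drive: Carousel drive unit, fixed on the bench: white housing 190 mm (along its x) by 170 mm, aluminium deck on top 88 mm above the bench. Origin on the bench, on the shaft axis; x points to its front, where the red home mark is; z up. A dark bearing boss (34 mm diameter, on a 60 mm flange) rises 10 mm above the deck round the shaft; nothing else on the deck is over 11 mm tall.
- home_mark (a point): Red home mark: a radial red stripe on the deck in front of the shaft, ending in a small black sensor block (12 x 26 mm, 10 mm high). This point lies on the deck, 88 mm above the bench and 70 mm from the shaft axis. Its x axis points horizontally from the shaft axis out to the mark; z is up.
- shaft_end (a point): Centre of the upper end face of the upright steel motor shaft, 148 mm above the bench. Shaft: 16 mm diameter, 50 mm clear of the bearing boss, one flat milled along its upper 38 mm, 5 mm from the axis: 16 mm across the round, 13 mm across the flat. Small chamfer at the end. The x axis of this point turns with the shaft and points from the axis squarely out through the flat; z is up.
- shaft_flat (a point): The bright milled flat of the motor shaft: 12 mm wide, 36 mm high. This point is in the middle of its surface, 19 mm below the shaft end; x points squarely out of the flat, z up.
- shaft (a joint): Turn of the motor shaft, rad: 0 when the flat faces the red home mark, positive anticlockwise seen from above. It turns freely either way without stops, against a steady drag of about 0.05 N m, and stays where it is left.
- hub_center (a point): Drive hub: a dark steel set-screw collar, 38 mm outside diameter, 24 mm high, about 0.16 kg, standing loose on the bench with its 18 mm through bore upright. This point is the centre of the collar, half-way up on the bore axis (12 mm below its top face); x points out along the set screw, z is up the bore.
- screw_head (a point): Outer end of the brass set screw of the hub (6 mm diameter), half-way up the collar. The screw stands 8.5 mm out of the collar's side (27.5 mm from the bore axis), and its inner tip reaches 3.3 mm into the bore, so that the hub goes down over the shaft only with the screw on the side of the flat.
- carousel: Bystander: the blue sample carousel, 170 mm diameter, 57 mm high (82 mm over its tubes), lying on the bench. Origin at the centre of its underside.
- hex_key: Bystander: L-shaped steel hex key lying on the bench, 6 mm thick, 110 mm long with a 28 mm short leg. Origin 45 mm from the end of the long leg, on the bench.
- bottle: Bystander: small red bottle of thread locker, 36 mm diameter, 82 mm high, standing on the bench. Origin at the centre of its underside.
Things that resemble listed ones, but are neither listed nor needed, are in the scene too. Of the things that look like the part that bears hub_center, the largest one is meant.

How it is judged:
By the outcome, as a careful person would: the job done as asked, in the order asked, and still so for the second after the job is handed in, while the arm keeps its last pose, push and grip.
It also fails if it takes over 51 s, if anything falls off the work surface, if the arm or the gripper's body presses on something with over 40 N, if the wrist force passes 120 N, or if a joint passes its speed limit or range.

### The arm

A 6-joint arm with a two-finger parallel gripper is mounted at the origin on the work surface. World frame = base frame: x ahead of the robot, y to its left, z up, the work surface at z = 0. Lengths are in m, angles in rad, forces in N, time in s.
With the tool pointing down it reaches from about 0.325 to 0.9 m from the base axis. Payload 6.1 kg.
Tool frame: the origin (TCP) lies midway between the tips of the shut fingers; the grasp point (between the pads) lies 19 mm behind it; x points along the fingers, y is the direction in which the jaws open and shut, and the axes are right-handed (so a half turn about x gives the same grasp; the last joint's range is limited). The gripper opens to 85 mm and grips with 20 to 120 N. Pads are 22 mm wide; open, the fingers measure 114 mm over their backs; the gripper's body (76 mm by 85 mm) begins 54 mm behind the grasp point. The pads swing forward as they close: fully open they stand 13 mm farther back than shut.
Start: joints at [-1.455, 0.22, 1.526, -0, 1.395, -0.126], TCP at [0.15, -0.607, 0.231] pointing down, gripper open.
Joint ranges: [-2.98, 2.98], [-0.91, 2.08], [0.09, 2.57], [-1.24, 4.39], [0.2, 2.65], [-2.68, 2.68]. Speed limits (rad/s): [2.57, 2.57, 3.01, 3.14, 3.14, 3.14].

### API

Orientations are given as [roll, pitch, yaw] about the fixed x, y, z axes, in that order (R = Rz(yaw) Ry(pitch) Rx(roll)).
In Python, from plant import movep, move_l, set_joints, gripper_to, hold, inverse_kinematics, observe, get_image, get_calibration, Unreachable, job_done gives the robot as it stands. Calls block until the motion is done:
- movep(position, orientation): joint-space move of the TCP to a pose.
- move_l(position, feed=0.15, rotation=None, max_force=None): straight line of the TCP; rotation=None keeps the orientation; feed is the mean speed in m/s. With max_force (N) it stops when the force on the tool has changed by that much, and returns True; else False.
- set_joints(angles): joint-space move.
- gripper_to(opening, f_grip=None): finger opening in m; f_grip is the grip in N (None keeps the last); returns when the fingers have stopped.
- hold(seconds).
- inverse_kinematics(position, orientation): joint angles nearest the present ones, or None.
- observe(): the state.
- get_image(name): name is "side" or "top" or "wrist"; returns (picture, depth): 480x640x3 uint8, red, green, blue; 480x640 float32, m along the optical axis (not along the pixel's ray), 0 where there is no reading.
- get_calibration(name): a dict with "intrinsics" (3x3 intrinsics, pixels), "world_from_camera" (4x4, takes a point from camera to world coordinates). Camera axes: x right, y down, z forward; pixel columns grow to the right and rows downward; lengths in m; the calibration is good to about 2 mm. A picture is of the moment at which its call begins: read the wrist's pose just before it. get_calibration takes no time and is no camera call; for the wrist camera it gives the pose at the moment of the call.
A pose or a line that the arm cannot do raises Unreachable and nothing moves.
- job_done(): hands the job in, once; it reports no verdict.
The state is a dict: "time_s": time; "q": joint angles; "joint_velocities": joint speeds; "joint_torque": joint torques, N m; "eef_pos": TCP position; "tcp_rot": TCP orientation; "ft_force": force on the tool from outside, world axes, zero at the start; "torque": the same for the moment, N m; "opening": finger opening in m.
Only numpy, scipy, OpenCV 4.12 (cv2) and the standard library are available. Lean on these libraries where they do the work, as an engineer would, in place of code of your own. Each camera call takes 0.05 s, during which the arm holds its last target.

## Working session

There is one attempt and no reset: what is moved stays moved. The work goes in short steps, each a Python script; the robot and the scene stay as the last script left them, time stands still between calls to the robot, and variables do not carry over. Pictures are saved under pics/ and viewed, and the job is handed in when it is done.

```bash
ls; mkdir -p pics; cat > h.py <<'E'
import numpy as np, cv2
from plant import *
def snap(name,fn=None):
    im,d=get_image(name); c=get_calibration(name)
    K=np.array(c["intrinsics"]);T=np.array(c["world_from_camera"])
    if fn: cv2.imwrite("pics/%s.png"%fn,im[:,:,::-1])
    np.savez("pics/%s.npz"%(fn or name),im=im,d=d,K=K,T=T)
    return im,d,K,T
def load(fn):
    z=np.load("pics/%s.npz"%fn); return z["im"],z["d"],z["K"],z["T"]
def ray(u,v,K,T,z):
    r=T[:3,:3]@np.linalg.solve(K,np.array([u,v,1.])); o=T[:3,3]
    return o+r*(z-o[2])/r[2]
def cloud(d,K,T):
    v,u=np.mgrid[:480,:640]; p=np.stack([(u-K[0,2])/K[0,0]*d,(v-K[1,2])/K[1,1]*d,d],-1)
    return p@T[:3,:3].T+T[:3,3]
E
python3 - <<'E'
from h import *
for n in ["top","side","wrist"]:
    im,d,K,T=snap(n,n+"0"); print(n,K.round(1).tolist(),T.round(3).tolist())
o=observe(); print(o)
E
```

```text
pics
top [[460.9, 0.0, 318.3], [0.0, 460.9, 239.9], [0.0, 0.0, 1.0]] [[0.01, -0.984, 0.177, 0.42], [-1.0, -0.011, -0.002, 0.014], [0.004, -0.177, -0.984, 0.971], [0.0, 0.0, 0.0, 1.0]]
side [[526.9, 0.0, 317.8], [0.0, 526.9, 251.1], [0.0, 0.0, 1.0]] [[-0.948, -0.174, 0.265, 0.312], [-0.317, 0.529, -0.787, 0.791], [-0.003, -0.831, -0.557, 0.675], [0.0, 0.0, 0.0, 1.0]]
wrist [[382.3, 0.0, 320.3], [0.0, 382.3, 236.2], [0.0, 0.0, 1.0]] [[0.238, -0.927, -0.29, 0.224], [-0.971, -0.228, -0.07, -0.587], [-0.002, 0.298, -0.954, 0.373], [0.0, 0.0, 0.0, 1.0]]
{'time_s': 0.15, 'q': array([-1.45510766e+00,  2.21093892e-01,  1.52735653e+00, -7.08341440e-07,
        1.39472056e+00, -1.26096829e-01]), 'joint_velocities': array([-6.14653828e-05, -1.98284722e-03, -3.67017226e-03,  1.03861049e-03,
       -7.75275984e-04, -4.61132726e-04]), 'joint_torque': array([ 5.81186814e-04, -4.97487438e+01, -3.89903605e+01, -1.18025519e-04,
        7.18492287e-03,  2.75895923e-05]), 'eef_pos': array([ 0.14959011, -0.60634096,  0.2304159 ]), 'tcp_rot': array([-1.69645143,  1.569218  ,  1.68692685]), 'ft_force': array([-0.37778337, -1.25221471, -0.64206237]), 'torque': array([0.05980187, 0.01569944, 0.02125045]), 'opening': 0.08530248956084167}
```

View pics/top0.png

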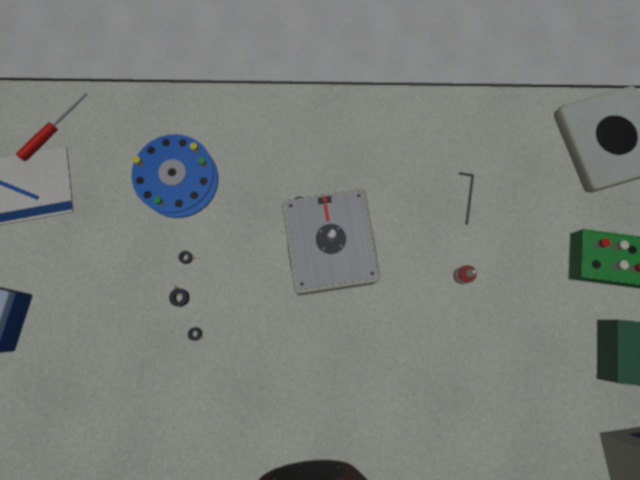

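View pics/side0.png

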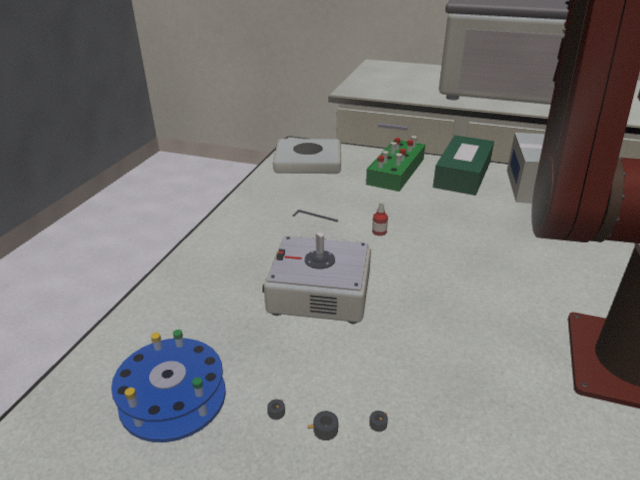

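View pics/wrist0.png

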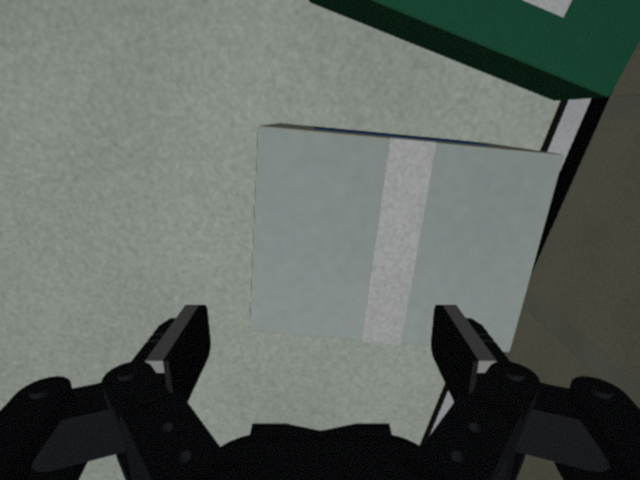

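Top view: the drive sits at about (330,238) with the mark at (325,200), the hub at (179,297) with its screw near (177,288). I'll zoom in and measure.

```bash
python3 - <<'E'
from h import *
im,d,K,T=load("top0")
P=cloud(d,K,T)
for n,u,v in [("deck",300,240),("shaft",331,235),("hub",179,290),("bottle",465,274),("car",172,170)]: print(n,P[v,u].round(4))
hsv=cv2.cvtColor(im,cv2.COLOR_RGB2HSV)
red=((hsv[...,0]<8)|(hsv[...,0]>172))&(hsv[...,1]>120)&(hsv[...,2]>80)
m=np.zeros_like(red);m[190:230,310:345]=1
vv,uu=np.nonzero(red&m); pts=np.array([ray(u,v,K,T,.088) for u,v in zip(uu,vv)])[:,:2]
c=pts.mean(0);w,V=np.linalg.eigh(np.cov(pts.T));a=V[:,1]*np.sign(V[0,1]);print("stripe",len(pts),c,np.degrees(np.arctan2(a[1],a[0])),uu.mean(),vv.mean())
# boss/flange dark
A=cv2.resize(im[185:305,270:400],None,fx=6,fy=6,interpolation=cv2.INTER_CUBIC)[:600]
B=cv2.resize(im[270:345,150:230],None,fx=8,fy=8,interpolation=cv2.INTER_CUBIC)
cv2.imwrite("pics/zA.png",A[:,:,::-1]);cv2.imwrite("pics/zB.png",B[:,:,::-1])
im,d,K,T=load("side0")
C=cv2.resize(im[225:285,270:370],None,fx=8,fy=8,interpolation=cv2.INTER_CUBIC);cv2.imwrite("pics/zC.png",C[:,:,::-1])
E
```

```text
deck [0.5776 0.048  0.0881]
shaft [ 0.5767 -0.0104  0.1481]
hub [0.4826 0.2964 0.0229]
bottle [ 0.5183 -0.2814  0.0536]
car [0.7285 0.3175 0.0537]
stripe 53 [ 0.64207097 -0.00142708] 7.849634218717231 325.66037735849056 208.0943396226415
```

View pics/zA.png

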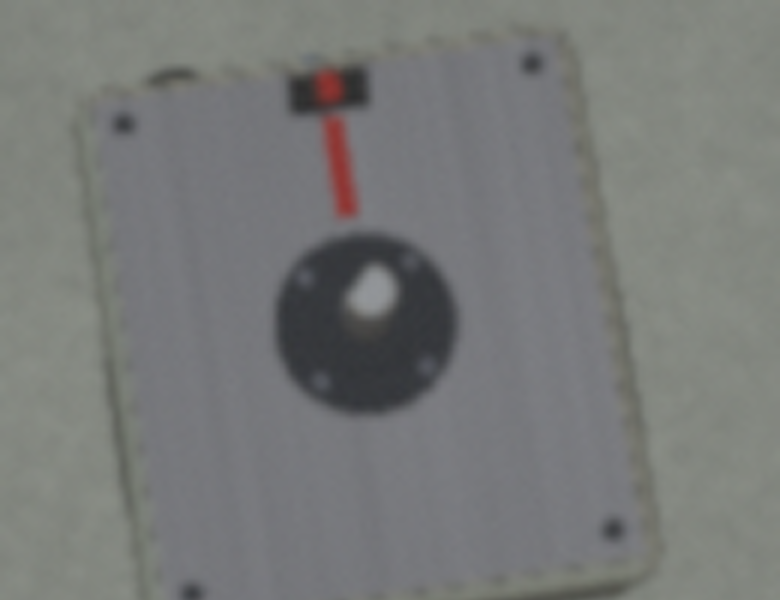

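View pics/zB.png

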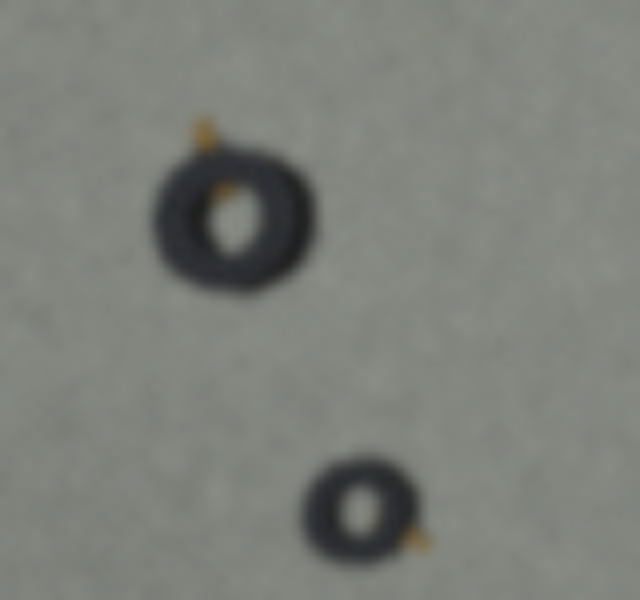

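View pics/zC.png

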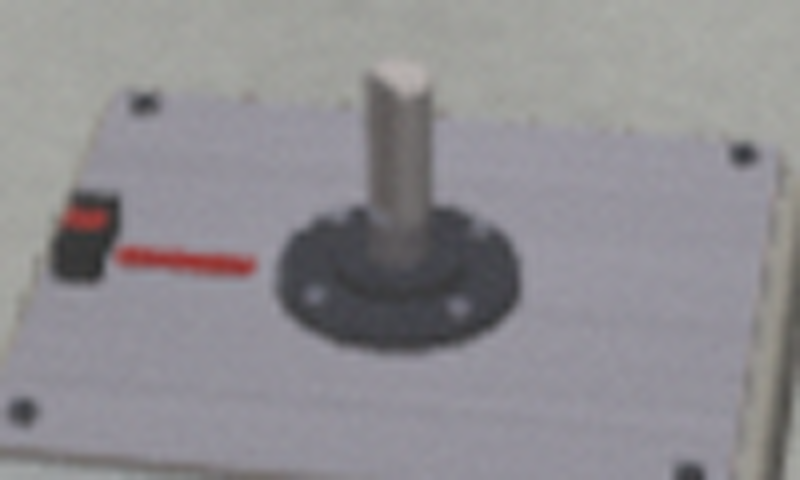

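```bash
cat >> h.py <<'E'
from scipy.spatial.transform import Rotation as Ro
import warnings; warnings.filterwarnings("ignore")
def Rdown(yaw): # tool y axis at yaw
    c,s=np.cos(yaw),np.sin(yaw)
    return np.array([[0,c,s],[0,s,-c],[-1,0,0]])
def rpy(yaw): return Ro.from_matrix(Rdown(yaw)).as_euler('xyz')
def st(tag=""):
    o=observe(); R=Ro.from_euler('xyz',o["tcp_rot"]).as_matrix()
    print(tag,"t%.2f"%o["time_s"],"p",o["eef_pos"].round(4),"yaw %.2f"%np.degrees(np.arctan2(R[1,1],R[0,1])),"tilt",R[:2,0].round(4),"F",o["ft_force"].round(1),"M",o["torque"].round(2),"op %.4f"%o["opening"]); return o
E
python3 - <<'E'
from h import *
o=st(); R=Ro.from_euler('xyz',o["tcp_rot"]).as_matrix()
_,_,K,T=load("wrist0")
print("cam in tool",(R.T@(T[:3,3]-o["eef_pos"])).round(4)); print((R.T@T[:3,:3]).round(3))
# hub from top view: colour mask
im,d,K,T=load("top0"); hsv=cv2.cvtColor(im,cv2.COLOR_RGB2HSV)
dark=(hsv[...,2]<75).astype(np.uint8); n,L,S,C=cv2.connectedComponentsWithStats(dark)
for i in range(1,n):
    if 30<S[i,4]<2000 and 150<C[i][0]<400: print(S[i],C[i].round(1), ray(*C[i],K,T,.024).round(4))
# screw tips (orange)
org=((hsv[...,0]>10)&(hsv[...,0]<25)&(hsv[...,1]>110)).astype(np.uint8); n,L,S,C=cv2.connectedComponentsWithStats(org)
for i in range(1,n):
    if 150<C[i][0]<230 and 240<C[i][1]<345: print("org",S[i],C[i].round(1), ray(*C[i],K,T,.012).round(4))
print("flange c", ray(270+366/6,185+322/6,K,T,.09), ray(270+372/6,185+290/6,K,T,.148))
im,d,K,T=load("side0"); print("side top", ray(270+400/8,225+78/8,K,T,.148))
for psi in np.radians([8-90,8+90,98+45,98,53,53-180,8,-172]):
    print(np.degrees(psi), [None if q is None else q.round(2).tolist() for q in [inverse_kinematics([.577,-.01,.12],rpy(psi))]])
E
```

```text
t0.15 p [ 0.1496 -0.6063  0.2304] yaw -76.15 tilt [-0.0002  0.0016] F [-0.4 -1.3 -0.6] M [0.06 0.02 0.02] op 0.0853
cam in tool [-0.1426 -0.0009 -0.0766]
[[ 0.    -0.299  0.954]
 [ 1.    -0.001 -0.   ]
 [ 0.001  0.954  0.299]]
[   0   78  627   10 1099] [308.8  82.4] [0.9452 0.0371 0.024 ]
[163 139   6   7  36] [165.5 142. ] [0.8017 0.3456 0.024 ]
[179 140   7   6  34] [182.3 142.5] [0.801  0.3092 0.024 ]
[147 147   7   7  36] [150.3 149.8] [0.7836 0.3771 0.024 ]
[168 169   8   7  46] [171.5 171.9] [0.7343 0.3281 0.024 ]
[200 178   7   6  35] [203.1 180.7] [0.7155 0.2595 0.024 ]
[191 192   7   7  34] [193.9 194.8] [0.6841 0.2772 0.024 ]
[175 200   7   7  35] [178.4 202.9] [0.6661 0.3091 0.024 ]
[316 225  29  28 531] [330.2 239.3] [ 0.5913 -0.0126  0.024 ]
[179 251  13  13 102] [185.2 257. ] [0.5508 0.2875 0.024 ]
[170 288  19  18 225] [178.9 297.1] [0.4681 0.2953 0.024 ]
[188 328  14  12 108] [194.6 333.5] [0.3957 0.2592 0.024 ]
[ 260  460  107   20 1566] [314.9 471.2] [0.1398 0.0144 0.024 ]
org [175 286   1   2   2] [175.  286.5] [0.4905 0.3084 0.012 ]
flange c [ 0.58054209 -0.01221324  0.09      ] [ 0.57981578 -0.01224575  0.148     ]
side top [ 0.57708103 -0.00690191  0.148     ]
-82.0 [[-0.15, 0.21, 1.75, 0.0, 1.17, 1.28]]
98.0 [[-0.15, 0.21, 1.75, -0.0, 1.17, -1.86]]
143.0 [[-0.15, 0.21, 1.75, 0.0, 1.17, -2.65]]
98.0 [[-0.15, 0.21, 1.75, -0.0, 1.17, -1.86]]
53.0 [[-0.15, 0.21, 1.75, -0.0, 1.17, -1.08]]
-127.00000000000001 [[-0.15, 0.21, 1.75, 0.0, 1.17, 2.06]]
8.0 [[-0.15, 0.21, 1.75, 0.0, 1.17, -0.29]]
-172.0 [None]
```

```bash
python3 - <<'E'
from h import *
psi=np.radians(53); R=Rdown(psi)
p=np.array([.578,-.010,.206])+.014*R[:,2]
movep(p.tolist(),rpy(psi).tolist()); st()
im,d,K,T=snap("wrist","w1"); P=cloud(d,K,T); 
print("uvtop",(lambda q:(K@q)[:2]/q[2])(T[:3,:3].T@(np.array([.578,-.01,.148])-T[:3,3])))
E
```

```text
t2.75 p [ 0.5892 -0.0194  0.206 ] yaw 52.91 tilt [ 0.     -0.0002] F [ 0.2  0.3 -0.4] M [-0.04  0.01 -0.01] op 0.0852
uvtop [320.26917819 235.28791682]
```

View pics/w1.png

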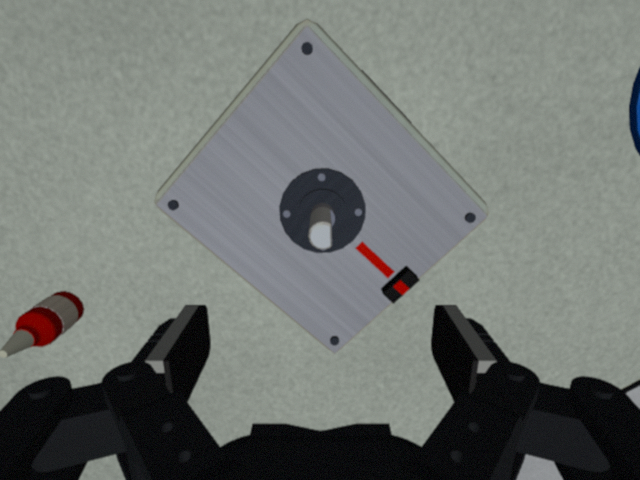

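```bash
python3 - <<'E'
from h import *
im,d,K,T=load("w1")
c=im[205:260,290:350]; cv2.imwrite("pics/zw1.png",cv2.resize(c,None,fx=10,fy=10,interpolation=cv2.INTER_CUBIC)[:,:,::-1])
hsv=cv2.cvtColor(im,cv2.COLOR_RGB2HSV)
# stripe: on deck part & block
red=((hsv[...,0]<8)|(hsv[...,0]>172))&(hsv[...,1]>120)&(hsv[...,2]>70)
n,L,S,C=cv2.connectedComponentsWithStats(red.astype(np.uint8))
for i in range(1,n):
    if S[i,4]>20 and 340<C[i][0]<430: 
        vv,uu=np.nonzero(L==i); pts=np.array([ray(u,v,K,T,.088) for u,v in zip(uu,vv)])[:,:2]
        w,V=np.linalg.eigh(np.cov(pts.T));a=V[:,1]*np.sign(V[0,1]);print(S[i],C[i],pts.mean(0),np.degrees(np.arctan2(a[1],a[0])))
# corner screws (deck z~.088) 
g=cv2.cvtColor(im,cv2.COLOR_RGB2GRAY)
n,L,S,C=cv2.connectedComponentsWithStats((g<70).astype(np.uint8))
for i in range(1,n):
    if 50<S[i,4]<6000 and 150<C[i][0]<500 and C[i][1]<350: print(S[i],C[i].round(1),ray(*C[i],K,T,.09).round(4))
# shaft top: bright
n,L,S,C=cv2.connectedComponentsWithStats((g[205:260,290:350]>165).astype(np.uint8))
for i in range(1,n): print("br",S[i],C[i]+[290,205],ray(*(C[i]+[290,205]),K,T,.148))
E
```

```text
[356 242  38  36 400] [374.51 259.56] [ 0.63142006 -0.00092405] 9.38310529251822
[393 280  17  15 149] [400.67785235 287.06711409] [0.66112398 0.00212551] 10.15019960492519
[302  43  10  11  95] [306.5  48. ] [0.4912 0.0451 0.09  ]
[ 280  169   85   83 4553] [322.1 206.8] [ 0.5766 -0.0074  0.09  ]
[168 200  10  10  75] [172.7 204.4] [ 0.5129 -0.0886  0.09  ]
[465 213  10   9  72] [469.7 217.1] [0.6446 0.0703 0.09  ]
[357 243  36  33 309] [374.5 259.4] [ 0.6305 -0.0007  0.09  ]
[382 266  37  37 672] [399.4 284. ] [0.6575 0.0029 0.09  ]
[331 336   8   9  54] [334.3 340.1] [ 0.6665 -0.0635  0.09  ]
br [ 22  20  17  22 317] [320.60252366 235.68454259] [ 0.57829241 -0.00999175  0.148     ]
```

View pics/zw1.png

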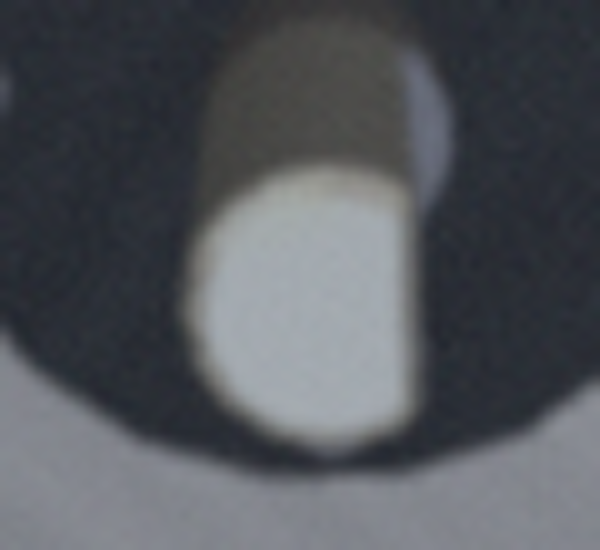

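```bash
python3 - <<'E'
from h import *
im,d,K,T=load("top0")
g=cv2.cvtColor(im,cv2.COLOR_RGB2GRAY).astype(float)
pts=[]
for u,v in [(290.5,205.5),(358.5,195.5),(372,273),(302,284)]:
    u0,v0=int(u)-5,int(v)-5; c=g[v0:v0+11,u0:u0+11]; w=np.clip(np.median(c)-15-c,0,None); vv,uu=np.mgrid[v0:v0+11,u0:u0+11]
    p=ray((w*uu).sum()/w.sum(),(w*vv).sum()/w.sum(),K,T,.09); pts.append(p[:2]); print((w*uu).sum()/w.sum(),(w*vv).sum()/w.sum(),p.round(4))
p=np.array(pts); print(p.mean(0)); 
for a,b in [(3,0),(2,1),(1,0),(2,3)]: e=p[a]*-1+p[b]; print(np.degrees(np.arctan2(e[1],e[0])))
E
```

```text
290.17903930131007 205.1877729257642 [0.6466 0.0685 0.09  ]
358.18905472636817 195.12935323383084 [ 0.6686 -0.0655  0.09  ]
371.7608695652174 272.8391304347826 [ 0.5148 -0.0907  0.09  ]
301.5315315315315 283.5045045045045 [0.4929 0.0436 0.09  ]
[ 0.58073742 -0.01104656]
9.193669243761152
9.312641229853323
99.30833377990845
99.23185586163184
```

Wrist view: the shaft end (320,236) shows a D with the flat facing image right, i.e. about 53° world. Home direction is 9.3° (deck screws, both views agree). Next I grip the flat, one pad on it, and read the opening.

```bash
python3 - <<'E'
from h import *
psi=np.radians(53); n=np.array([np.cos(psi),np.sin(psi),0])
ax=np.array([.5787,-.0094,0]); p=ax-.0015*n
p[2]=.18; move_l(p.tolist(),feed=.15)
gripper_to(.04); st("pre")
p[2]=.113; print(move_l(p.tolist(),feed=.1,max_force=8)); st("down")
gripper_to(0.0,20); st("grip")
im,d,K,T=snap("wrist","w2")
E
```

```text
pre t3.66 p [ 0.5779 -0.0107  0.1802] yaw 53.00 tilt [ 0.0003 -0.0001] F [-0.3 -0.2  0.2] M [-0.01  0.05 -0.01] op 0.0398
False
down t4.47 p [ 0.5783 -0.0106  0.1135] yaw 53.00 tilt [ 0.0009 -0.0001] F [0.2 0.6 0.1] M [ 0.   -0.05 -0.  ] op 0.0398
grip t4.83 p [ 0.5781 -0.0112  0.1141] yaw 53.01 tilt [ 0.0009 -0.0011] F [-3.3 -3.4  4.6] M [-0.44  0.45  0.03] op 0.0125
```

View pics/w2.png

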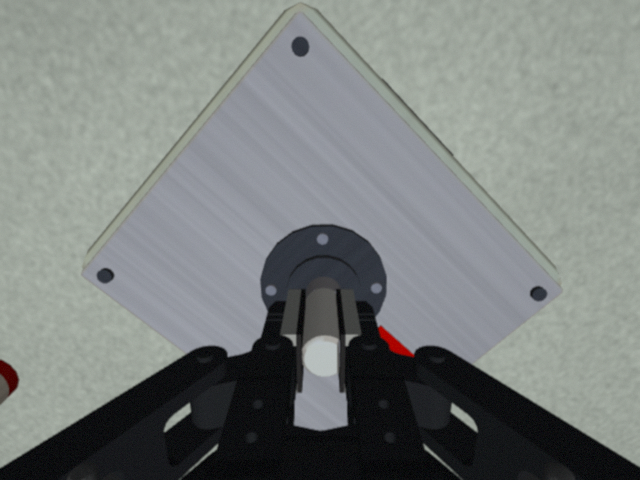

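```bash
python3 - <<'E'
from h import *
gripper_to(0.0,45); st("grip45")
ax=np.array([.5787,-.0094,0])+ -.0003*np.array([.602,.799,0])
for a in [31,9.3]:
    psi=np.radians(a); p=ax-.0015*np.array([np.cos(psi),np.sin(psi),0]); p[2]=.113
    movep(p.tolist(),rpy(psi).tolist()); st("turn")
hold(.2); st()
im,d,K,T=snap("wrist","w3")
E
```

```text
grip45 t5.09 p [ 0.5781 -0.0112  0.1141] yaw 53.00 tilt [ 0.0009 -0.001 ] F [-4.1 -3.3  6.1] M [-0.48  0.57  0.02] op 0.0122
turn t5.55 p [ 0.5778 -0.0108  0.1141] yaw 30.97 tilt [ 0.0015 -0.0006] F [-2.5 -1.8  5.9] M [-0.32  0.45  0.01] op 0.0122
turn t6.00 p [ 0.5777 -0.0102  0.1141] yaw 9.27 tilt [ 0.0017 -0.0006] F [-0.4 -2.7  5.9] M [-0.29  0.33 -0.04] op 0.0122
 t6.20 p [ 0.5777 -0.0102  0.1141] yaw 9.29 tilt [ 0.0017 -0.0006] F [-1.3 -2.3  5.7] M [-0.32  0.37 -0.06] op 0.0121
```

View pics/w3.png

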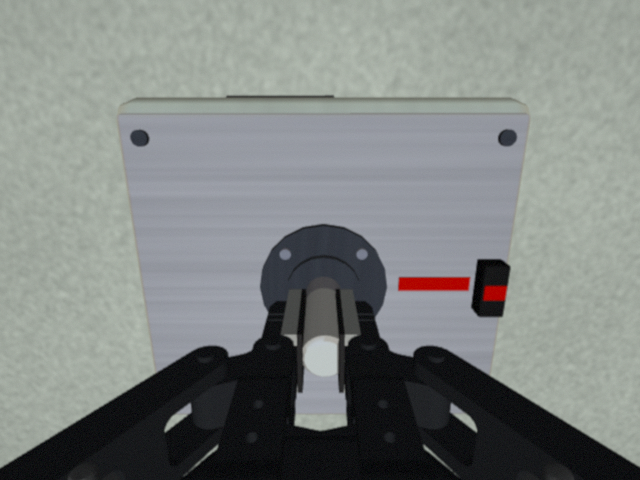

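The shaft now points its flat at the mark (flat right of the shaft end at (321,357), stripe at (433,284)). Next I feel the round at 90° to get the axis in the other direction, then re-seat on the flat at home.

```bash
python3 - <<'E'
from h import *
h=np.radians(9.3); n=np.array([np.cos(h),np.sin(h),0]); t=np.array([-n[1],n[0],0])
gripper_to(.035); a=st("open")
z=a["eef_pos"]
axn=z@n+.0015
ax=axn*n+ (np.array([.5787,-.0094,0])@t)*t
p=ax.copy();p[2]=.113
psi=h-np.pi/2
movep(p.tolist(),rpy(psi).tolist()); b0=st("rot")
gripper_to(0,20); b=st("gripround")
tt=b["eef_pos"]@t; ax=axn*n+tt*t; print("axis",ax)
gripper_to(.035); c=st("open"); 
p=ax-.0015*n; p[2]=.113
movep(p.tolist(),rpy(h).tolist()); st("rot")
gripper_to(0,30); d=st("gripflat")
hold(.1)
print("axis n from flat",d["eef_pos"]@n+.0015, axn)
E
```

```text
open t6.60 p [ 0.5769 -0.0097  0.1128] yaw 9.30 tilt [-0.0002  0.0003] F [ 0.1 -0.2 -0.2] M [0.04 0.04 0.01] op 0.0350
rot t8.00 p [ 0.5784 -0.0094  0.1129] yaw -80.64 tilt [-0.0001  0.    ] F [ 0.2 -0.1 -1. ] M [ 0.04 -0.   -0.02] op 0.0347
gripround t8.30 p [ 0.5785 -0.0103  0.1131] yaw -80.69 tilt [ 0.0003 -0.0012] F [ 0.2 -4.1 -0.6] M [-0.62  0.01 -0.02] op 0.0151
axis [ 0.57854557 -0.0102508   0.        ]
open t8.62 p [ 0.5783 -0.0091  0.1129] yaw -80.69 tilt [-0.0002  0.0005] F [ 0.1  0.8 -0.6] M [-0.02 -0.01 -0.02] op 0.0352
rot t10.03 p [ 0.577  -0.0105  0.113 ] yaw 9.25 tilt [-0.0001  0.    ] F [ 0.2  0.4 -0.3] M [-0.03  0.03  0.02] op 0.0346
gripflat t10.34 p [ 0.5776 -0.0104  0.1131] yaw 9.29 tilt [0.0013 0.0002] F [ 3.7  0.8 -2.2] M [ 0.07 -0.45 -0.03] op 0.0124
axis n from flat 0.5698577910256408 0.5692844358012031
```

```bash
python3 - <<'E'
from h import *
gripper_to(.06); a=st("open"); p=a["eef_pos"].copy(); p[2]=.20
move_l(p.tolist(),feed=.2)
psi=np.radians(-70); R=Rdown(psi)
p=np.array([.468,.295,.085])+.014*R[:,2]
movep(p.tolist(),rpy(psi).tolist()); st()
im,d,K,T=snap("wrist","w4")
t=snap("top","top4")
st()
E
```

```text
open t10.96 p [ 0.5769 -0.0105  0.113 ] yaw 9.30 tilt [-0.0002 -0.    ] F [0.2 0.3 0.2] M [ 0.03 -0.02  0.01] op 0.0600
 t13.25 p [0.455  0.2898 0.0847] yaw -69.99 tilt [-0.0003 -0.0003] F [ 0.2 -0.2 -0.4] M [ 0.02 -0.06  0.04] op 0.0600
 t13.35 p [0.4553 0.2898 0.0851] yaw -70.03 tilt [0.0003 0.    ] F [ 0.7  0.2 -0.3] M [-0.07  0.01  0.01] op 0.0599
```

View pics/w4.png

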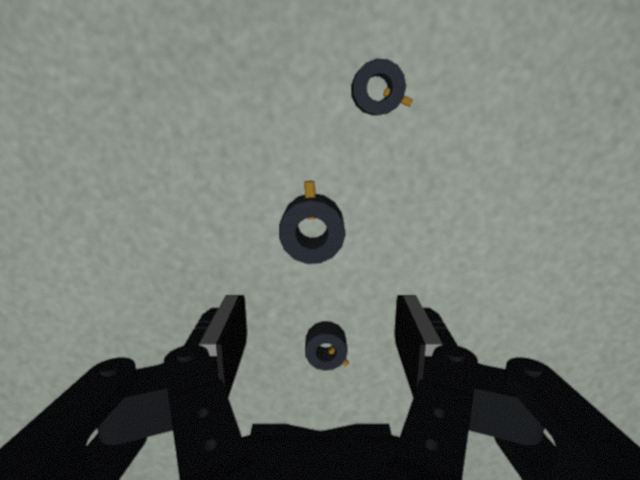

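```bash
python3 - <<'E'
from h import *
im,d,K,T=load("top4")
cv2.imwrite("pics/zt4.png",cv2.resize(im[185:305,270:400],None,fx=6,fy=6,interpolation=cv2.INTER_CUBIC)[:600,:,::-1])
E
```

```text
(no output)
```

View pics/zt4.png

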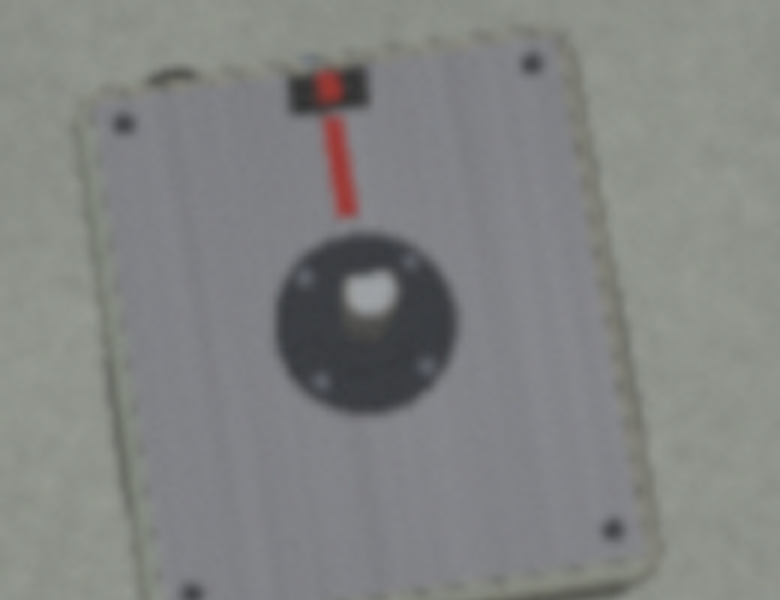

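```bash
python3 - <<'E'
from h import *
im,d,K,T=load("w4"); hsv=cv2.cvtColor(im,cv2.COLOR_RGB2HSV)
cv2.imwrite("pics/zw4.png",cv2.resize(im[175:270,265:360],None,fx=6,fy=6,interpolation=cv2.INTER_CUBIC)[:,:,::-1])
g=cv2.cvtColor(im,cv2.COLOR_RGB2GRAY)
bz=ray(312,228,K,T,.024); print(bz)
org=((hsv[...,0]>8)&(hsv[...,0]<28)&(hsv[...,1]>110)).astype(np.uint8); n,L,S,C=cv2.connectedComponentsWithStats(org)
for i in range(1,n):
    if S[i,4]>5: 
        vv,uu=np.nonzero(L==i); pts=np.array([ray(u,v,K,T,.012) for u,v in zip(uu,vv)])[:,:2]
        w,V=np.linalg.eigh(np.cov(pts.T));a=V[:,1]*np.sign(V[0,1]);print("org",S[i],C[i].round(1),pts.mean(0).round(4),"axis",np.degrees(np.arctan2(a[1],a[0])))
dk=(g[185:270,270:355]<62).astype(np.uint8)
cs,hh=cv2.findContours(dk,cv2.RETR_CCOMP,cv2.CHAIN_APPROX_NONE)
for c,k in zip(cs,hh[0]):
    if len(c)>30:
        pts=np.array([ray(u+270,v+185,K,T,.024)[:2] for u,v in c[:,0]])
        (x,y),r=cv2.minEnclosingCircle((pts*1e3).astype(np.float32)); print("ctr",len(c),k[3],pts.mean(0).round(4),(x,y),r)
        if k[3]<0:
            # lower half (near side) of outer edge belongs to top face
            u=c[:,0]; m=u[:,1]+185>228
            A=np.c_[2*pts[m],np.ones(m.sum())]; s=np.linalg.lstsq(A,(pts[m]**2).sum(1),rcond=None)[0]; print("fit low",s[:2],np.sqrt(s[2]+s[0]**2+s[1]**2))
        else:
            A=np.c_[2*pts,np.ones(len(pts))]; s=np.linalg.lstsq(A,(pts**2).sum(1),rcond=None)[0]; print("fit bore",s[:2],np.sqrt(s[2]+s[0]**2+s[1]**2))
E
```

```text
[0.46996422 0.30109248 0.024     ]
org [384  88   7   9  45] [386.9  92. ] [0.5506 0.288 ] axis -6.884521099118798
org [401  96  11  10  72] [406.3 100.6] [0.5501 0.2766] axis 88.26842042713956
org [304 181  12  18 169] [309.4 189.8] [0.4874 0.3091] axis 22.53586472220506
org [308 217   6   2  11] [310.7 217.5] [0.4723 0.303 ] axis -66.84989647616523
org [328 347   8   8  47] [331.2 350.5] [0.3925 0.2606] axis 5.161673781733361
org [343 360   5   6  24] [345.1 362.7] [0.387  0.2487] axis 10.937548196426478
ctr 193 -1 [0.4697 0.3011] (469.35400390625, 300.9394226074219) 19.95919418334961
fit low [0.46746    0.30045334] 0.017708497336233867
ctr 72 0 [0.4706 0.3013] (471.05242919921875, 301.45758056640625) 8.465615272521973
fit bore [0.47056494 0.30131974] 0.007210811551345943
```

View pics/zw4.png

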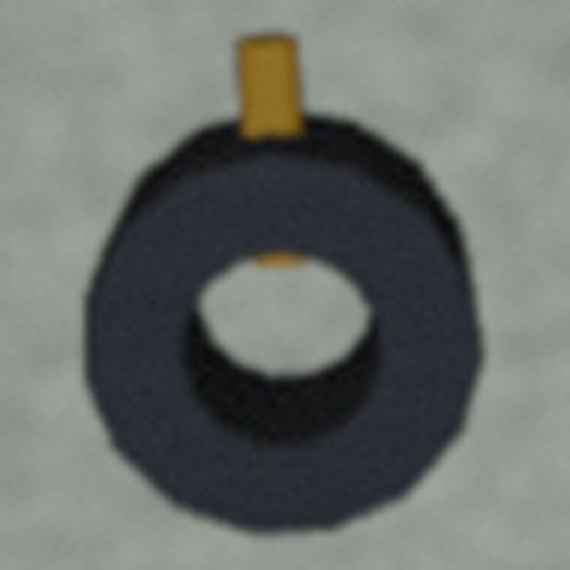

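```bash
python3 - <<'E'
from h import *
im,d,K,T=load("w4")
c=ray(312.15,232.4,K,T,.024); print(c)
s=np.array([.4874,.3091])-c[:2]; print(np.linalg.norm(s),np.degrees(np.arctan2(s[1],s[0])))
a=ray(265+267/6,175+45/6,K,T,.0145);b=ray(265+271/6,175+130/6,K,T,.0145); e=(a-b)[:2]; print(np.degrees(np.arctan2(e[1],e[0])))
E
```

```text
[0.46759252 0.30016151 0.024     ]
0.02173092148610934 24.28814186766564
22.12856134457651
```

Wrist view: hub top centre at (312,232), brass screw up at (309,190), yaw about 23°. I'll squeeze first at a diagonal to locate it, then grip square to the screw.

```bash
cat > g.py <<'E'
from h import *
c=np.array([.4676,.3002]); s=23.
def y(a): return np.array([np.cos(np.radians(a)),np.sin(np.radians(a))])
a1=s-50; a2=s-90
movep([*c,.045],rpy(np.radians(a1)).tolist())
print(move_l([*c,.0015],feed=.06,max_force=10)); st("dn")
gripper_to(0,20); b=st("diag"); d1=b["eef_pos"][:2]@y(a1)
gripper_to(.055)
# shift c along y(a1)
c=c+(d1-c@y(a1))*y(a1); print("c",c)
movep([*c,.0015],rpy(np.radians(a2)).tolist()); st("rot")
gripper_to(0,50); b=st("grip"); d2=b["eef_pos"][:2]@y(a2)
cc=np.linalg.solve(np.array([y(a1),y(a2)]),[d1,d2]); 
R=Ro.from_euler('xyz',b["tcp_rot"]).as_matrix()
v=np.array([*(cc-b["eef_pos"][:2]),0]); print("hub c",cc,"in tool y,z",(R.T@v).round(5),"zgrip",b["eef_pos"][2])
im,d,K,T=snap("wrist","w5")
E
python3 g.py
```

```text
False
dn t14.97 p [0.4679 0.3003 0.0017] yaw -27.00 tilt [0.0003 0.0001] F [-0.2  0.2  0.4] M [ 0.04  0.01 -0.  ] op 0.0601
diag t15.30 p [0.4681 0.3005 0.0022] yaw -27.00 tilt [0.0011 0.0005] F [-1.8 -0.8  3.6] M [-0.01  0.1   0.  ] op 0.0365
c [0.4678894  0.30005255]
rot t16.32 p [0.4678 0.3    0.0014] yaw -66.87 tilt [-0.0002 -0.0001] F [-0.4  0.2  0.2] M [-0.04  0.05  0.04] op 0.0547
grip t16.62 p [0.4681 0.3002 0.0018] yaw -66.96 tilt [0.0005 0.0003] F [-0.2 -0.2  1.2] M [0.07 0.04 0.01] op 0.0356
hub c [0.46791052 0.30009401] in tool y,z [-0.      -0.       0.00026] zgrip 0.0017630104769659136
```

View pics/w5.png

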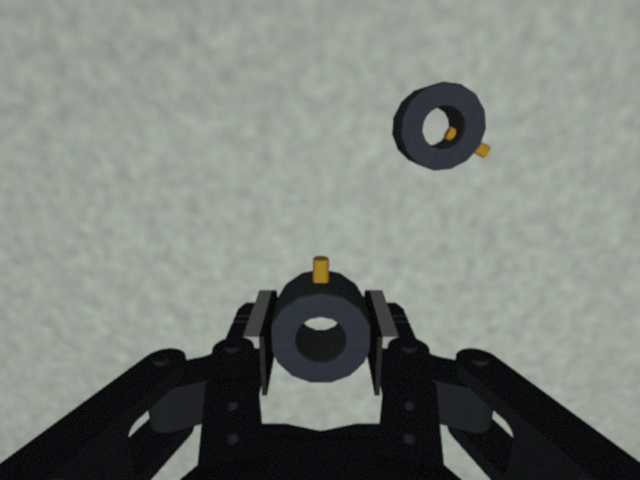

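```bash
python3 - <<'E'
from h import *
im,d,K,T=load("w5"); hsv=cv2.cvtColor(im,cv2.COLOR_RGB2HSV)
org=((hsv[...,0]>8)&(hsv[...,0]<28)&(hsv[...,1]>110)); org[:,:300]=0;org[:,340:]=0;org[:250]=0;org[290:]=0
R=[]
for v in range(258,284):
    u=np.nonzero(org[v])[0]
    if len(u)>6: R.append((v,u.mean(),len(u)))
R=np.array(R); print(R[::4]); 
a=ray(np.polyval(np.polyfit(R[:,0],R[:,1],1),260),260,K,T,.0145); b=ray(np.polyval(np.polyfit(R[:,0],R[:,1],1),281),281,K,T,.0145); e=a-b; print(np.degrees(np.arctan2(e[1],e[0])), np.linalg.norm(e))
# bore/top-face edges in u
g=cv2.cvtColor(im,cv2.COLOR_RGB2GRAY); bo=(g<40); 
for v in [335,340,345]: u=np.nonzero(bo[v,285:357])[0]+285; print(v,u.min(),u.max(),u.mean())
cen=ray(320.5,338,K,T,.024); m=ray(R[:,1].mean(),R[:,0].mean(),K,T,.013); e=m-cen; print(cen,m,np.degrees(np.arctan2(e[1],e[0])))
cv2.imwrite("pics/zw5.png",cv2.resize(im[245:390,260:380],None,fx=4,fy=4,interpolation=cv2.INTER_CUBIC)[:,:,::-1])
E
```

```text
[[258.  320.   13. ]
 [262.  320.5  14. ]
 [266.  320.5  14. ]
 [270.  320.   15. ]
 [274.  320.5  18. ]
 [278.  320.5  18. ]
 [282.  320.5  16. ]]
22.681325600720296 0.008288155107418744
335 296 345 320.5
340 295 345 320.0
345 296 344 320.0
[0.46838272 0.30124775 0.024     ] [0.48827573 0.30972653 0.013     ] 23.084629886441782
```

View pics/zw5.png

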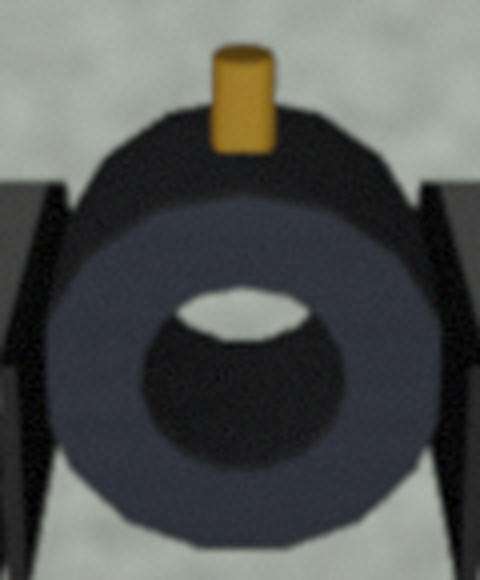

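Screw is square to the jaws (23.0° vs tool −67.0°). Carry the hub over the shaft.

```bash
python3 - <<'E'
from h import *
h=np.radians(9.3); n=np.array([np.cos(h),np.sin(h)])
T0=np.array([.57911,-.01016])+.00036*n
o=st(); p=o["eef_pos"].copy(); p[2]=.12; move_l(p.tolist(),feed=.2); st("lift")
movep([*T0,.185],rpy(h-np.pi/2).tolist()); hold(.15); st("above")
im,d,K,T=snap("wrist","w6")
E
```

```text
t16.68 p [0.4681 0.3002 0.0017] yaw -66.97 tilt [0.0005 0.0003] F [0.5 0.  3.1] M [ 0.06 -0.03 -0.  ] op 0.0356
lift t17.42 p [0.4671 0.2997 0.1187] yaw -67.00 tilt [-0.0019 -0.0009] F [-0.4 -0.2 -1.8] M [-0.02  0.01 -0.  ] op 0.0355
above t18.83 p [ 0.5791 -0.0086  0.1845] yaw -80.58 tilt [-0.0009  0.0004] F [-0.1  0.1 -2.1] M [-0.09 -0.03 -0.04] op 0.0357
```

View pics/w6.png

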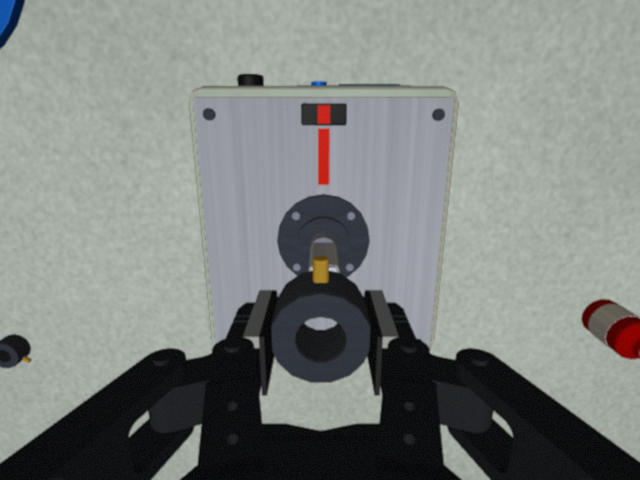

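```bash
python3 - <<'E'
from h import *
h=np.radians(9.3); n=np.array([np.cos(h),np.sin(h)])
T0=np.array([.57911,-.01016])+.00036*n; print("want",T0)
st()
move_l([*T0,.165],feed=.05); hold(.3); o=st("165")
e=T0-o["eef_pos"][:2]; print("err",e)
E
```

```text
want [ 0.57946527 -0.01010182]
 t18.88 p [ 0.5792 -0.0088  0.1846] yaw -80.58 tilt [-0.0006  0.0003] F [ 0.5  0.  -0.6] M [-0.01  0.05  0.  ] op 0.0352
165 t19.73 p [ 0.5797 -0.0102  0.1653] yaw -80.70 tilt [ 0.0006 -0.0001] F [-0.3 -0.7 -2.3] M [0.04 0.04 0.01] op 0.0353
err [-2.08469314e-04  7.51780137e-05]
```

```bash
python3 - <<'E'
from h import *
h=np.radians(9.3); n=np.array([np.cos(h),np.sin(h)])
T0=np.array([.57911,-.01016])+.00036*n
print(move_l([*T0,.145],feed=.03,max_force=6)); o=st("145")
if o["eef_pos"][2]<.1475:
    print(move_l([*T0,.1258],feed=.03,max_force=6)); hold(.3); st("end")
snap("wrist","w7"); snap("side","s7"); snap("top","t7")
E
```

```text
False
145 t20.55 p [ 0.5796 -0.0101  0.1451] yaw -80.70 tilt [ 0.0002 -0.    ] F [ 0.1  0.2 -2. ] M [-0.02  0.02  0.01] op 0.0351
False
end t21.64 p [ 0.5795 -0.0101  0.1259] yaw -80.70 tilt [ 0.0001 -0.0001] F [-0.2 -0.  -2.4] M [-0.05 -0.05 -0.02] op 0.0353
```

View pics/w7.png

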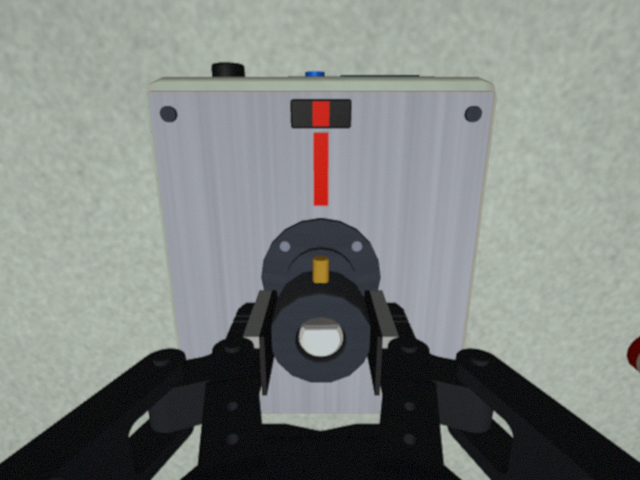

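```bash
python3 - <<'E'
from h import *
im=load("w7")[0]; a=cv2.resize(im[245:390,260:380],None,fx=4,fy=4,interpolation=cv2.INTER_CUBIC)
im=load("s7")[0]; b=cv2.resize(im[205:295,250:360],None,fx=3.6,fy=3.6,interpolation=cv2.INTER_CUBIC)
c=np.zeros((580,480+b.shape[1]-160,3),np.uint8); c=np.zeros((580,800,3),np.uint8); c[:,:480]=a; b=b[:,:320] if b.shape[1]>320 else b; c[:b.shape[0],480:480+b.shape[1]]=b
cv2.imwrite("pics/z7.png",c[:,:,::-1])
E
```

```text
(no output)
```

View pics/z7.png

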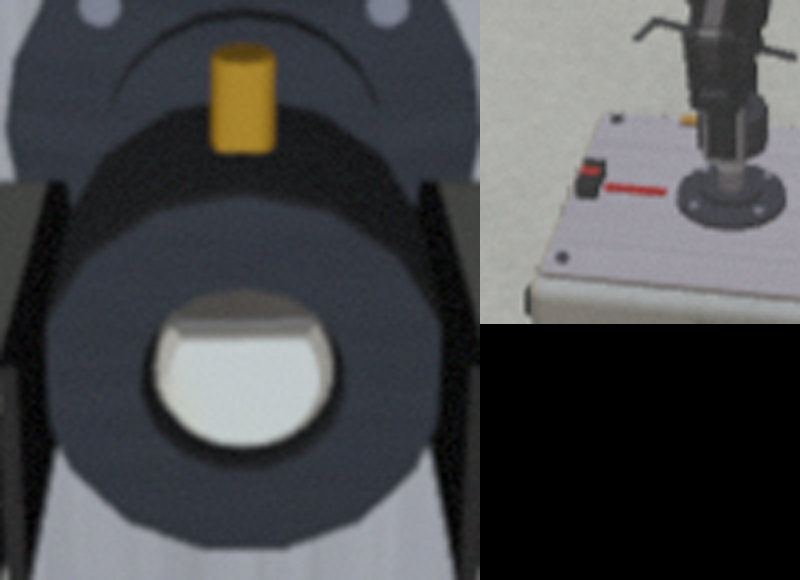

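```bash
python3 - <<'E'
from h import *
for f in ["w7"]:
    im,d,K,T=load(f); P=cloud(d,K,T)
    sh=P[331:351,310:331].reshape(-1,3); print("shaft top z",np.median(sh[:,2]),sh[:,2].std())
    for r in [(340,350,277,292),(340,350,349,364),(360,374,310,331),(303,312,305,336)]:
        q=P[r[0]:r[1],r[2]:r[3]].reshape(-1,3); print(r,np.median(q[:,2]).round(5),q[:,2].std().round(5))
    v,u=np.mgrid[:480,:640]; g=cv2.cvtColor(im,cv2.COLOR_RGB2GRAY)
    m=(((u-320.5)/46)**2+((v-338)/40)**2<1)&(((u-320.5)/28)**2+((v-338)/25)**2>1)
    A=P[m]; A=A[abs(A[:,2]-np.median(A[:,2]))<.004]; s=np.linalg.lstsq(np.c_[A[:,:2]-A[:,:2].mean(0),np.ones(len(A))],A[:,2],rcond=None)[0]; print("hub top plane",s,len(A))
    A=sh; s=np.linalg.lstsq(np.c_[A[:,:2]-A[:,:2].mean(0),np.ones(len(A))],A[:,2],rcond=None)[0]; print("shaft plane",s)
# hub on bench compare
im,d,K,T=load("w5");P=cloud(d,K,T);A=P[m];A=A[abs(A[:,2]-np.median(A[:,2]))<.004];print("bench hub top", A[:,2].mean(), "bench", np.median(P[50:200,100:300,2]))
E
```

```text
shaft top z 0.14804386767044816 0.005897094204294273
(340, 350, 277, 292) 0.14834 0.00979
(340, 350, 349, 364) 0.14822 0.00057
(360, 374, 310, 331) 0.14803 0.00705
(303, 312, 305, 336) 0.14829 0.00059
hub top plane [0.00299359 0.00075748 0.14822771] 3564
shaft plane [1.1033518  0.17443416 0.14833423]
bench hub top 0.024044321445817245 bench 3.703066224208795e-05
```

Flush (0.1482 hub vs 0.1480 shaft), level, screw over the flat and in line with the red stripe. I'll hand it in.

```bash
python3 - <<'E'
from h import *
hold(.2); st("final"); job_done(); 
E
```

```text
final t21.99 p [ 0.5794 -0.0101  0.1258] yaw -80.70 tilt [-0.0001  0.    ] F [-0.5 -1.  -1.4] M [-0.06 -0.03  0.09] op 0.0352
the job is handed in; nothing more can be done
```

The job is handed in at about 22 s, with the gripper still holding the hub on the shaft.

**What I did:** I found the flat by gripping. The jaws closed to about 12.4 mm with a pad on the flat, against 15.1 mm across the round. With one pad lying on the flat, I turned the shaft about 44° until the flat faced the red mark (9.3° world). I then gripped the largest collar square to its screw and lowered it over the shaft.

**Last checks:**
- **Fit:** the hub went on with no contact force above the 6 N stop.
- **Height:** by depth image its top face is at 148.2 mm and the shaft end at 148.0 mm, so it is flush within about 0.2 mm.
- **Level:** the top face is level within about 0.2°.
- **Direction:** in the wrist picture the screw, flat and red stripe line up. I judged the final alignment by eye. On the bench the screw measured within about 0.4° of square to the jaws, and the tool is held square to the home mark.
- **Bystanders:** nothing touched the carousel, hex key or bottle, though I did not measure them again at the end.

**Disagreements:**
- The grip openings read 0.5–2.5 mm under the nominal sizes. The cause may be pad squeeze and flats on the collar.
- The camera and felt positions of the shaft and hub differed by about 1 mm. I used the felt ones.

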